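# Put the bauble away and stack the keyed tray on the ornament drum

## Robot

A 6-joint arm with a two-finger parallel gripper is mounted at the origin on the work surface. World frame = base frame: x ahead of the robot, y to its left, z up, the work surface at z = 0. Lengths are in m, angles in rad, forces in N, time in s.
With the tool pointing down it reaches from about 0.325 to 1 m from the base axis. Payload 5.1 kg.
Tool frame: the origin (TCP) lies midway between the tips of the shut fingers; the grasp point (between the pads) lies 19 mm behind it (manip.pinch_z is the distance from the TCP to the grasp point, in m); z points along the fingers, y is the line along which they close (so a half turn about z gives the same grasp; the last joint's range is limited). The gripper opens to 85 mm and grips with 20 to 120 N. Pads are 22 mm wide; open, the fingers measure 114 mm over their backs; the gripper's body (76 mm by 85 mm) begins 54 mm behind the grasp point. The pads swing forward as they close: fully open they stand 13 mm farther back than shut.
Start: joints at [-1.264, 0.124, 1.65, -0, 1.367, -0.083], TCP at [0.247, -0.601, 0.231] pointing down, gripper open.
Joint ranges: [-2.61, 2.61], [-1.02, 2.33], [0.03, 2.71], [-1.35, 4.49], [0.32, 2.68], [-2.91, 2.91]. Speed limits (rad/s): [2.57, 2.57, 3.14, 3.14, 3.14, 3.14].

## Interface

Orientations are given as a unit quaternion [x, y, z, w].
In Python, from station import manip gives the robot as it stands.
- The arm moves only by the shell command python3 -m handwheel 'ROWS'. ROWS is JSON, a list that holds one entry, the list of rows, each a list of 5 numbers: the opening, from 0 (shut) to 1 (fully open), then the shift along the tool's x, y, z in mm, then the turn about the tool's z in degrees. A call has exactly 5 rows; each row shifts and turns the commanded pose from where the row before left it, along the tool's axes as they then stand; what a row does not reach is not made up. A row lasts 1/10 s, in which the tool goes at most 50 mm and 8.59 degrees, less where a joint would pass 70% of its speed; a pose out of reach is approached as far as the arm can. A call with a gripper value outside its range is refused whole. The fingers move at their own pace and stop on an object; the grip force is fixed at half the most. Time passes only in rows, so rows that do not move let the fingers close, or fill a call up. It gives the time, the measured TCP pose, the force, the opening and the grip force at its end, in the units of the state.
- manip.read_state(): the state, without advancing time (a new reading comes with each control period).
- manip.grab_frame(name): name is "side" or "top" or "wrist"; returns a dict with "image" (384x512x3 uint8, blue, green, red), "fx", "fy", "cx", "cy" (pixels), "D" ([k1, k2, p1, p2, k3] as OpenCV has them; the pictures are not rectified), "camera_from_world" (4x4, takes a point from world to camera coordinates). Camera axes: x right, y down, z forward; pixel columns grow to the right and rows downward; lengths in m; the calibration is good to about 2 mm. A picture is of the moment at which its call begins. There is no depth.
- manip.job_done(): hands the job in; it is judged then, once.
The state is a dict: "time": time; "joints": joint angles; "qvel": joint speeds; "joint_torque": joint torques, N m; "tool_pos": TCP position; "ee_rot": TCP orientation; "force": force on the tool from outside, world axes, zero at the start; "torque": the same for the moment, N m; "width": finger opening in m; "finger_force": force on a finger pad.
Only numpy, scipy, OpenCV 4.12 (cv2) and the standard library are available. Lean on these libraries where they do the work, as an engineer would, in place of code of your own. Each camera call takes 0.05 s, during which the arm holds its last target. There are 200 camera calls.

## Task

Put the silver bauble away: set it down gently in the one empty nest of the white ornament drum, without letting it drop. Then take the shallow tray by its handle and stack it on the drum, turned so that the drum's red key comes up through the notch in the tray's flange and the flange lies flush on the rim all round, without forcing it. Keep the two red baubles in their nests, do not push the drum about, leave the other things on the shelf where they are, and let go of everything at the end.

Things in the scene. Friction and masses are not known exactly. Their poses are not given: they have to be found in the camera images.
- bauble_center (a point): Centre of the silver glass ball, 40 mm diameter, 20 g, with a brass cap (10 mm wide, 4 mm proud, loop 6 mm) that points up at the start. It starts in an upturned brass jar lid (37 mm across, 7 mm high, fixed) that keeps it from rolling; the centre is then 22 mm above the shelf. It may be gripped from above in any direction.
- drum: Loose white round plastic drum, 550 g, open on top: 170 mm outside, 70 high, wall and floor 3 mm. Origin at the centre of its underside, z up, x towards its red key. On its floor are three ring nests (ribs 8 mm high, 39 across), 42 mm from the axis: the empty one on the -x side, two at 60 degrees either side of the key with red baubles in them.
- nest_empty (a point): Where the centre of a bauble sitting in the empty nest lies: 42 mm from the drum's axis on its -x side, 25.3 mm above the drum's underside, 44.7 mm below its rim. Axes as the drum's. Between the wall and the red baubles a gripper has most room here if its fingers close along the drum's y.
- drum_mouth (a point): Centre of the drum's mouth, at rim height, 70 mm above the drum's underside. Axes as the drum's.
- drum_key (a point): Foot of the key, at rim height, 85.5 mm from the drum's axis on its +x side. The key is a red upright tongue on the outside of the rim, 10 mm wide with a round top, 5 mm thick radially, rising 10 mm above the rim.
- tray_handle (a point): Centre of the grey bar handle of the shallow grey-green round tray (loose, 240 g, 184 mm across, flat on the shelf at the start). The bar runs along the tray's x, 76 mm long, 12 wide, 14 high, over the tray's middle; its centre is 40 mm above the tray's underside, 26 above the flange's underside; posts 32 mm either side of the middle. Axes: z up, x towards the notch.
- tray_seat (a point): Centre of the tray at the flange's underside, 14 mm above the tray's underside. Flange 4 mm thick, 78 to 92 mm radius. Below it a sloping foot, 146 mm across at the bottom, 159 at the flange, drops into the drum's 164 mm mouth and centres itself. Axes as the handle's. Seated, this point lies on drum_mouth.
- tray_notch (a point): Middle of the notch in the flange, at the height of its underside, 85.5 mm from the tray's middle on its +x side. The notch is 16 mm wide, open to the outside, with red cheeks on both sides. Seated, this point lies on drum_key and the key stands 6 mm above the flange.
- bauble_red_a_center (a point): Centre of the red bauble in the nest at +60 degrees from the key (40 mm ball).
- bauble_red_b_center (a point): Centre of the red bauble in the nest at -60 degrees from the key (40 mm ball).
- nest_left (a point): Place of the red bauble a's centre in its nest.
- nest_right (a point): Place of the red bauble b's centre in its nest.
- figurine: Bystander: white ceramic angel, 54 mm across at the foot, 100 mm high, loose; origin at the centre of its underside.
- doorknob: Bystander: brown plastic spare doorknob standing on its round plate, 52 mm across, 57 mm high, loose; origin at the centre of its underside.
- shoe_spoon: Bystander: steel shoe spoon lying flat, 193 mm long and 40 mm wide, about 10 mm high, loose; origin on its underside, 115 mm from the handle's end, x towards the blade.
- bin_lip (a point): Bystander: finger lip at the top front of the blue bin that tilts out of a small light-grey frame (170 wide, 130 deep, 150 mm high, fixed).
There are look-alikes about, which are no part of the job. Of the things that look like the part that bears bauble_center, take the one that is farthest to the robot's left at the start.

How it is judged:
On the way, in this order (a step that is already met when the one before it is completed fails the run):
1. the silver bauble sits in the empty nest, let go (distance between bauble_center and nest_empty below 0.006 m and contact force between bauble and the fingers below 0.05 N), for 0.2 s.
2. the tray sits on the drum with the key in its notch (distance between tray_notch and drum_key below 0.008 m and distance between tray_seat and drum_mouth below 0.005 m), for 0.2 s.
At the end, for the whole second after the job is handed in: All three baubles within 6 mm of their nest places; drum upright on the shelf; tray flush on it (flange within 2 mm of the rim, tilt under 0.02 rad, centred within 5 mm), notch within 8 mm of the key, which stands in it; all released and at rest (all of step 2 and distance between bauble_center and nest_empty below 0.006 m and distance between bauble_red_a_center and nest_left below 0.006 m and distance between bauble_red_b_center and nest_right below 0.006 m and z of each of tray_seat, tray_notch in the frame of drum_mouth below 0.002 m and angle between the z axis of tray_seat and the z axis of drum_mouth, either way round below 0.02 rad and angle between drum's own z axis and vertical below 0.03 rad and height (world z) of drum below 0.004 m and linear speed of drum below 0.02 m/s); the robot touches nothing.
It fails at once if the silver bauble was dropped (falling free at over 0.6 m/s) (contact force between bauble and the fingers below 0.05 N and linear speed of bauble above 0.6 m/s).
It fails at once if the tray was forced onto the drum (over 45 N) (contact force between tray and drum above 45 N).
It fails at once if the drum was pushed about (over 40 mm) (distance of drum from where it was at the start of the episode above 0.04 m).
It fails at once if a bystander (figurine, doorknob, shoe spoon, bin) was moved by over 20 mm or the figurine tipped (distance of any of figurine, doorknob, shoe_spoon, bin_lip from where it was at the start of the episode above 0.02 m or angle between figurine's own z axis and vertical above 0.4 rad).
It also fails if it takes over 61 s, if anything falls off the work surface, if the arm or the gripper's body presses on something with over 40 N, if the wrist force passes 120 N, or if a joint passes its speed limit or range.

## Working session

There is one attempt and no reset: what is moved stays moved. The work goes in short steps, Python scripts to look and compute and a shell command to move; the robot and the scene stay as the last step left them, time stands still between calls to the robot, and variables do not carry over. Pictures are saved under pics/ and viewed, at most 12 in all, crops included, and the job is handed in when it is done.

```bash
mkdir -p pics; ls; cat > h.py <<'E'
import numpy as np, cv2
from station import manip
from scipy.spatial.transform import Rotation as R
def grab(n,save=None):
    f=manip.grab_frame(n); f['K']=np.array([[f['fx'],0,f['cx']],[0,f['fy'],f['cy']],[0,0,1.]]); f['D']=np.array(f['D'],float); f['T']=np.array(f['camera_from_world'])
    if save: cv2.imwrite('pics/'+save+'.png',f['image'])
    return f
def ray(f,uv):
    p=cv2.undistortPoints(np.array(uv,float).reshape(-1,1,2),f['K'],f['D']).reshape(-1,2)
    Rm,t=f['T'][:3,:3],f['T'][:3,3]
    return -Rm.T@t, np.c_[p,np.ones(len(p))]@Rm
def onplane(f,uv,z):
    o,d=ray(f,uv); return o+d*((z-o[2])/d[:,2])[:,None]
def proj(f,P):
    return cv2.projectPoints(np.array(P,float).reshape(-1,3),cv2.Rodrigues(f['T'][:3,:3])[0],f['T'][:3,3],f['K'],f['D'])[0].reshape(-1,2)
E
python3 - <<'E'
from h import *
t=grab('top','top0'); s=grab('side','side0')
cv2.imwrite('pics/a.png',cv2.resize(t['image'],(800,600),interpolation=cv2.INTER_CUBIC)); 
cv2.imwrite('pics/b.png',cv2.resize(s['image'],(800,600),interpolation=cv2.INTER_CUBIC)); 
for f in(t,s): print(f['fx'],f['D'],f['T'].round(3).tolist())
st=manip.read_state(); print(st)
E
```

```text
pics
459.37045245437656 [-0.09323482  0.          0.          0.          0.        ] [[-0.027, -1.0, -0.009, 0.039], [-0.994, 0.028, -0.108, 0.616], [0.108, 0.006, -0.994, 1.551], [0.0, 0.0, 0.0, 1.0]]
370.50313897200937 [-0.09791333  0.          0.          0.          0.        ] [[0.963, -0.27, -0.017, -0.554], [-0.152, -0.488, -0.859, 0.18], [0.224, 0.83, -0.511, 1.107], [0.0, 0.0, 0.0, 1.0]]
{'time': 0.1, 'joints': array([-1.26358659e+00,  1.24452635e-01,  1.65153372e+00, -1.39002032e-05,
        1.36752446e+00, -8.25689081e-02]), 'qvel': array([-0.00145199, -0.00236825, -0.00366583,  0.00175107,  0.00063856,
       -0.00078539]), 'joint_torque': array([ 3.81826351e-05, -4.24930322e+01, -3.66654253e+01, -7.46443880e-05,
        3.95393450e-03,  1.80762720e-05]), 'tool_pos': array([ 0.24680884, -0.60071806,  0.2301699 ]), 'ee_rot': array([ 9.81068385e-01,  1.93659248e-01, -1.14260789e-04, -9.52274747e-04]), 'force': array([ 0.6210546 , -0.2597214 , -0.16167131]), 'torque': array([0.00490708, 0.03977962, 0.04107811]), 'finger_force': 0.0, 'width': 0.08531910639537808}
```

View pics/a.png

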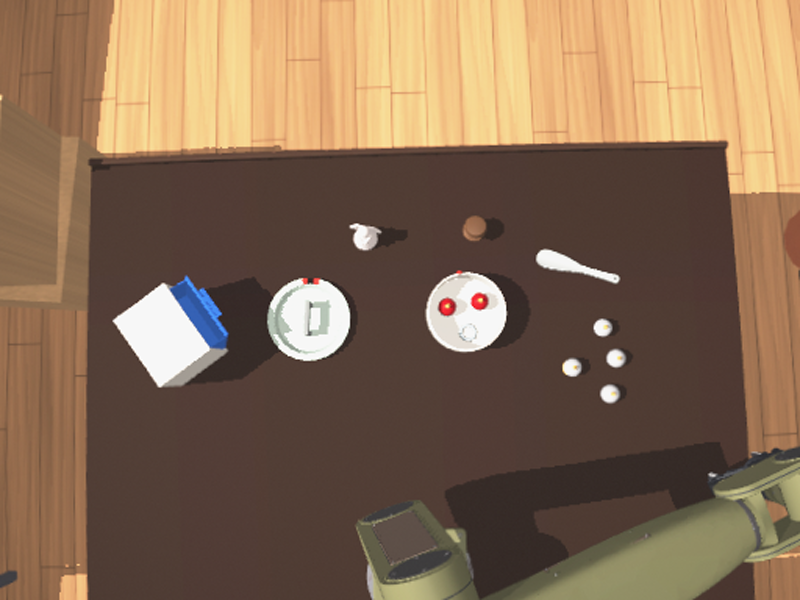

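View pics/b.png

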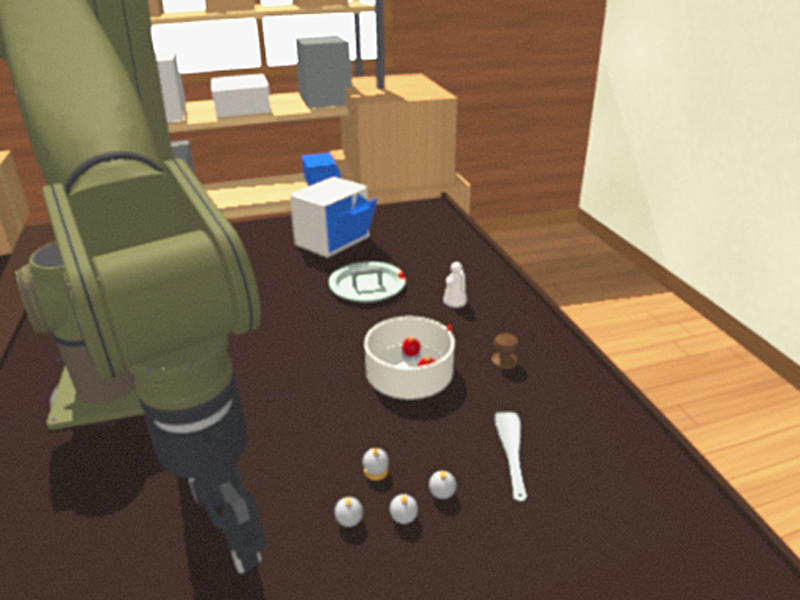

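The top view (800-wide scale) shows the drum at (466,312) with its key at (459,271). The tray is at (309,319) with the notch at (310,281). The leftmost silver bauble is at (572,367), and the side view shows it in the brass lid. Next I measure these.

```bash
cat > m.py <<'E'
from h import *
t=grab('top'); s=grab('side')
k=512/800
def fit(f,c,r,z,hi):
    im=f['image']; g=im.min(2); m=((g>hi)*255).astype(np.uint8)
    M=np.zeros_like(m); cv2.circle(M,tuple(int(v) for v in c),r,255,-1); m&=M
    cs=max(cv2.findContours(m,cv2.RETR_EXTERNAL,cv2.CHAIN_APPROX_NONE)[0],key=cv2.contourArea)
    P=onplane(f,cv2.convexHull(cs).reshape(-1,2),z)[:,:2]
    (x,y),rr=cv2.minEnclosingCircle(P.astype(np.float32)); A=np.c_[2*P,np.ones(len(P))]; q=np.linalg.lstsq(A,(P**2).sum(1),rcond=None)[0]
    return q[:2],np.sqrt(q[2]+q[:2]@q[:2]),rr
def red(f,c,r,z):
    im=f['image'].astype(int); m=((im[...,2]>90)&(im[...,1]<0.5*im[...,2])&(im[...,0]<.5*im[...,2])).astype(np.uint8)
    M=np.zeros_like(m); cv2.circle(M,tuple(int(v) for v in c),r,1,-1); m&=M
    n,l,S,C=cv2.connectedComponentsWithStats(m)
    return [(C[i].round(1),S[i,4],onplane(f,C[i],z)[0].round(4)) for i in range(1,n)]
o=ray(t,[[0,0]])[0]; print('cam',o)
d=fit(t,(466*k,312*k),34,.070,110); print('drum',d)
ty=fit(t,(309*k,319*k),34,.018,90); print('tray',ty)
b=fit(t,(572*k,367*k),9,.022,80); print('bauble',b)
print('key',red(t,(459*k,271*k),6,.078)); print('balls',red(t,(466*k,303*k),20,.03)); print('notch',red(t,(310*k,281*k),9,.018))
print('key side',red(s,(450*k,327*k),8,.078)); print('notch side',red(s,(402*k,274*k),8,.018))
print('bauble side',fit(s,(376*k,463*k),9,.022,90))
E
python3 m.py
```

```text
cam [0.44552415 0.01296129 1.60899128]
drum (array([ 0.57319586, -0.11688867]), np.float64(0.0867797810140106), 0.08792220056056976)
tray (array([0.57191207, 0.22960144]), np.float64(0.09326377162112882), 0.09408999234437943)
bauble (array([ 0.44757709, -0.35139445]), np.float64(0.02100341061834759), 0.021541373804211617)
key [(array([293.5, 173.5]), np.int32(8), array([ 0.6599, -0.1047,  0.078 ]))]
balls [(array([293.5, 174. ]), np.int32(4), array([ 0.6649, -0.1084,  0.03  ])), (array([306.3, 192.6]), np.int32(78), array([ 0.5988, -0.1504,  0.03  ])), (array([285.6, 196. ]), np.int32(81), array([ 0.5888, -0.0783,  0.03  ]))]
notch [(array([195. , 179.2]), np.int32(10), array([0.6579, 0.2358, 0.018 ])), (array([201.8, 179.3]), np.int32(16), array([0.6568, 0.2121, 0.018 ]))]
key side [(array([287.5, 208.7]), np.int32(14), array([ 0.6583, -0.1039,  0.078 ]))]
notch side [(array([256.9, 175.7]), np.int32(14), array([0.6572, 0.2285, 0.018 ]))]
bauble side (array([ 0.4448715 , -0.35055071]), np.float64(0.023652127542286388), 0.026540828868746758)
```

```bash
cat > go.py <<'E'
# usage: go.py x y z [azimuth of tool x deg] -> shifts in the tool's present axes, mm, and turn
import sys; from h import *
s=manip.read_state(); Rm=R.from_quat(s['ee_rot']).as_matrix(); a=[float(v) for v in sys.argv[1:]]
az=np.degrees(np.arctan2(Rm[1,0],Rm[0,0])); print('t',round(s['time'],2),'pos',s['tool_pos'].round(4),'az',az.round(2),'w',round(s['width'],4),'ff',round(s['finger_force'],2),'F',s['force'].round(1),'j',s['joints'].round(2))
if len(a)>2: print('shift',((Rm.T@(np.array(a[:3])-s['tool_pos']))*1000).round(1),'turn',round(az-a[3],1) if len(a)>3 else '')
E
python3 -m handwheel '[[[1,0,0,0,5],[1,0,0,0,5],[1,0,0,0,4.3],[1,0,0,0,0],[1,0,0,0,0]]]'; python3 go.py 0.4475 -0.351 0.15 8
```

```text
time: 0.7
tool_pos: [0.2469, -0.6011, 0.2311]
ee_rot: [0.997, 0.071, -0.0, -0.0]
force: [0.5, -0.8, -0.5]
width: 0.0852
finger_force: 0.0
t 0.7 pos [ 0.2469 -0.6011  0.2311] az 8.12 w 0.0852 ff 0.0 F [ 0.5 -0.8 -0.5] j [-1.26  0.12  1.65 -0.    1.37  0.17]
shift [ 233.9 -219.3   81.2] turn 0.1
```

```bash
python3 -m handwheel '[[[1,24,-22,8,0],[1,24,-22,8,0],[1,24,-22,8,0],[1,24,-22,8,0],[1,24,-22,8,0]]]' >/dev/null; python3 -m handwheel '[[[1,24,-22,8,0],[1,24,-22,8,0],[1,24,-22,8,0],[1,24,-22,8,0],[1,18,-21,9,0]]]'>/dev/null;  python3 -m handwheel '[[[0.8,0,0,0,0],[0.8,0,0,0,0],[0.8,0,0,0,0],[0.8,0,0,0,0],[0.8,0,0,0,0]]]'; python3 go.py 0.4475 -0.351 0.15 8; python3 - <<'E'
from h import *
f=grab('wrist','w1'); print(proj(f,[[.4475,-.351,.022],[.4475,-.351,.045]]))
E
```

```text
time: 2.2
tool_pos: [0.4478, -0.3526, 0.1508]
ee_rot: [0.998, 0.069, 0.0, 0.0]
force: [-0.3, -0.6, 0.7]
width: 0.0684
finger_force: 0.0
t 2.2 pos [ 0.4478 -0.3526  0.1508] az 7.97 w 0.0684 ff 0.0 F [-0.3 -0.6  0.7] j [-0.76  0.01  1.91 -0.    1.22  0.67]
shift [-0.  -1.6  0.8] turn -0.0
[[253.90674392 181.11534158]
 [253.90602435 188.05096193]]
```

View pics/w1.png

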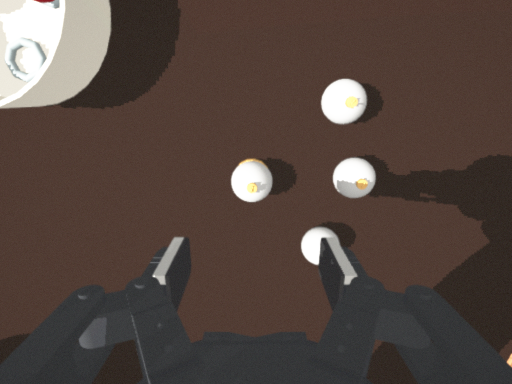

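The bauble is at (252,181), against a predicted (254,181), so it sits about 2 mm to +y. I'll correct for that, descend and grip.

```bash
python3 -m handwheel '[[[0.8,0,-2.6,25,0],[0.8,0,0,25,0],[0.8,0,0,25,0],[0.8,0,0,20,0],[0.8,0,0,15,0]]]' >/dev/null; python3 -m handwheel '[[[0.8,0,0,13,0],[0.8,0,0,12,0],[0.8,0,0,9.8,0],[0.8,0,0,0,0],[0.8,0,0,0,0]]]'>/dev/null; python3 go.py 0.4475 -0.350 0.006 8;  python3 -m handwheel '[[[0.3,0,0,0,0],[0.3,0,0,0,0],[0.3,0,0,0,0],[0.3,0,0,0,0],[0.3,0,0,0,0]]]'; python3 -m handwheel '[[[0.3,0,0,0,0],[0.3,0,0,0,0],[0.3,0,0,0,0],[0.3,0,0,0,0],[0.3,0,0,0,0]]]'; python3 go.py
```

```text
t 3.25 pos [ 0.4479 -0.3493  0.0058] az 8.03 w 0.0681 ff 0.0 F [0.7 0.2 0.4] j [-0.76  0.19  1.99  0.    0.96  0.67]
shift [-0.5  0.6 -0.2] turn 0.0
time: 3.75
tool_pos: [0.4484, -0.3498, 0.0067]
ee_rot: [0.998, 0.07, 0.001, 0.001]
force: [0.1, 0.5, 5.3]
width: 0.0374
finger_force: 59.8
time: 4.25
tool_pos: [0.4484, -0.3498, 0.0067]
ee_rot: [0.998, 0.07, 0.001, 0.001]
force: [-0.9, 0.7, 5.9]
width: 0.0375
finger_force: 59.8
t 4.25 pos [ 0.4484 -0.3498  0.0067] az 8.04 w 0.0375 ff 59.83 F [-0.9  0.7  5.9] j [-0.76  0.19  1.99 -0.    0.96  0.67]
```

```bash
python3 -m handwheel '[[[0.7,0,0,0,0],[0.7,0,0,0,0],[0.7,0,0,0,0],[0.7,-0.5,0,4,0],[0.7,0,0,0,0]]]'>/dev/null; python3 go.py;  python3 -m handwheel '[[[0.4,0,0,0,0],[0.4,0,0,0,0],[0.4,0,0,0,0],[0.4,0,0,0,0],[0.4,0,0,0,0]]]';  python3 go.py; python3 - <<'E'
from h import *
s=grab('side'); u,v=proj(s,[[.4475,-.35,.03]])[0].astype(int); c=s['image'][v-60:v+40,u-70:u+50]
cv2.imwrite('pics/c1.png',cv2.resize(c,None,fx=5,fy=5,interpolation=cv2.INTER_CUBIC))
E
```

```text
t 4.75 pos [ 0.4466 -0.3487  0.0005] az 8.03 w 0.0598 ff 0.0 F [0.2 1.  0. ] j [-0.76  0.2   1.99 -0.    0.95  0.67]
time: 5.25
tool_pos: [0.4473, -0.3493, 0.0017]
ee_rot: [0.998, 0.07, 0.0, 0.0]
force: [0.2, -1.0, 0.8]
width: 0.0377
finger_force: 60.1
t 5.25 pos [ 0.4473 -0.3493  0.0017] az 8.03 w 0.0377 ff 60.05 F [ 0.2 -1.   0.8] j [-0.76  0.2   1.99 -0.    0.95  0.67]
```

View pics/c1.png

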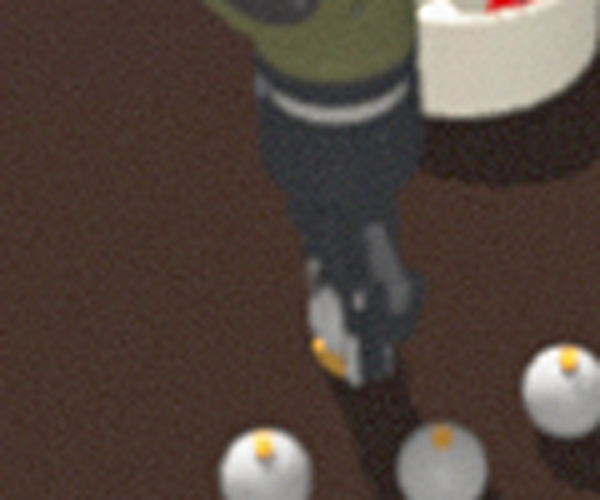

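The width is 37.7 mm at both heights, so the pads meet the ball at its equator and the missing 2 mm is pad compliance. I'll regrip at the higher position so the tips clear the nest ribs, then lift.

```bash
python3 -m handwheel '[[[0.7,0,0,0,0],[0.7,0,0,0,0],[0.7,0,0,-4,0],[0.7,0,0,0,0],[0.7,0,0,0,0]]]'>/dev/null;  python3 -m handwheel '[[[0.4,0,0,0,0],[0.4,0,0,0,0],[0.4,0,0,0,0],[0.4,0,0,0,0],[0.4,0,0,0,0]]]';  python3 -m handwheel '[[[0.4,0,0,-1,0],[0.4,0,0,-2,0],[0.4,0,0,-2,0],[0.4,0,0,-2,0],[0.4,0,0,0,0]]]'; python3 go.py; python3 - <<'E'
from h import *
grab('wrist','w2')
E
```

```text
time: 6.3
tool_pos: [0.4474, -0.3494, 0.0059]
ee_rot: [0.998, 0.07, 0.0, 0.0]
force: [0.2, -0.2, 3.0]
width: 0.0375
finger_force: 59.8
time: 6.8
tool_pos: [0.4474, -0.3493, 0.0128]
ee_rot: [0.998, 0.07, 0.0, 0.0]
force: [0.3, -0.0, 0.2]
width: 0.0375
finger_force: 60.0
t 6.8 pos [ 0.4474 -0.3493  0.0128] az 8.04 w 0.0375 ff 59.97 F [ 0.3 -0.   0.2] j [-0.76  0.18  1.99 -0.    0.97  0.67]
```

View pics/w2.png

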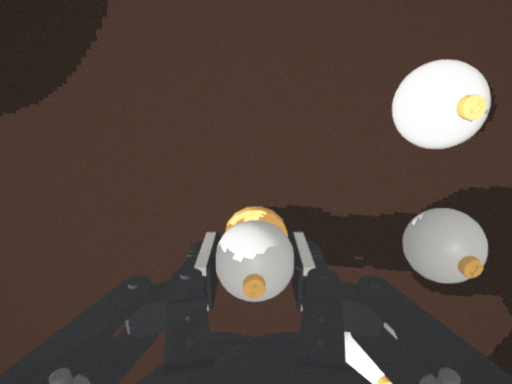

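The bauble is held clear of its lid: ball at (255,260), lid behind it at (257,225). Next I lift it and carry it over the nest.

```bash
python3 -m handwheel '[[[0.4,0,0,-15,0],[0.4,0,0,-25,0],[0.4,0,0,-30,0],[0.4,0,0,-30,0],[0.4,0,0,-17,0]]]'>/dev/null;  python3 go.py 0.5316 -0.1228 0.13 8
```

```text
t 7.35 pos [ 0.4484 -0.3503  0.1339] az 8.03 w 0.0373 ff 60.04 F [-0.  -0.4 -0.3] j [-0.76  0.02  1.93 -0.    1.19  0.67]
shift [ 114.2 -213.6    3.4] turn 0.0
```

```bash
python3 -m handwheel '[[[0.4,6,-11,0,0],[0.4,12,-22,0,0],[0.4,14,-26,0,0],[0.4,14,-26,0,0],[0.4,14,-26,0,0]]]'>/dev/null; python3 -m handwheel '[[[0.4,14,-26,0,0],[0.4,14,-26,0,0],[0.4,12,-25,0,0],[0.4,10,-18,0,0],[0.4,4,-8,0,0]]]'>/dev/null; python3 -m handwheel '[[[0.4,0,0,0,0],[0.4,0,0,0,0],[0.4,0,0,0,0],[0.4,0,0,0,0],[0.4,0,0,0,0]]]'>/dev/null; python3 go.py 0.5316 -0.1228 0.0092 8; python3 - <<'E'
from h import *
f=grab('wrist','w3'); c=np.array([.5732,-.1169,0]); a=np.radians(8); 
print(proj(f,[c+[.082*np.cos(x),.082*np.sin(x),.07] for x in a+np.radians([0,45,90,135,180,225,270,315])]).round(0).tolist())
print(proj(f,[[.5316+.0195*np.cos(x),-.1228+.0195*np.sin(x),.011] for x in np.radians([0,90,180,270])]).round(0).tolist())
E
```

```text
t 8.85 pos [ 0.53   -0.122   0.1295] az 7.97 w 0.0372 ff 60.05 F [ 0.6 -0.9 -0.2] j [-0.32 -0.02  1.98 -0.    1.18  1.11]
shift [  1.4   1.  120.3] turn -0.0
[[258.0, 19.0], [169.0, 61.0], [142.0, 149.0], [182.0, 224.0], [257.0, 252.0], [333.0, 224.0], [373.0, 149.0], [347.0, 61.0]]
[[260.0, 162.0], [236.0, 180.0], [254.0, 202.0], [277.0, 185.0]]
```

View pics/w3.png

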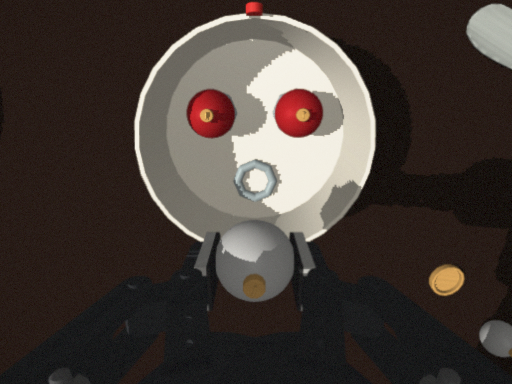

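The nest ring is at (256,180), against a predicted (257,182), and the key is at (254,9). I'll shift about 1 mm further forward and descend.

```bash
python3 -m handwheel '[[[0.4,2.5,0,15,0],[0.4,0,0,25,0],[0.4,0,0,25,0],[0.4,0,0,20,0],[0.4,0,0,10,0]]]'>/dev/null; python3 -m handwheel '[[[0.4,0,0,7,0],[0.4,0,0,5,0],[0.4,0,0,4,0],[0.4,0,0,2,0],[0.4,0,0,0,0]]]'; python3 go.py 0.533 -0.122 0.0092 8
```

```text
time: 9.9
tool_pos: [0.5329, -0.1211, 0.0168]
ee_rot: [0.998, 0.07, 0.0, 0.0]
force: [-0.6, 1.0, -0.2]
width: 0.0377
finger_force: 60.1
t 9.9 pos [ 0.5329 -0.1211  0.0168] az 8.03 w 0.0377 ff 60.06 F [-0.6  1.  -0.2] j [-0.32  0.13  2.03  0.    0.97  1.11]
shift [-0.   0.9  7.6] turn 0.0
```

```bash
python3 -m handwheel '[[[0.4,0,0.5,3,0],[0.4,0,0,2,0],[0.4,0,0,1,0],[0.4,0,0,0,0],[0.4,0,0,0,0]]]'; python3 -m handwheel '[[[0.4,0,0,1,0],[0.4,0,0,0,0],[0.4,0,0,0,0],[0.4,0,0,0,0],[0.4,0,0,0,0]]]'
```

```text
time: 10.4
tool_pos: [0.5328, -0.1215, 0.0106]
ee_rot: [0.998, 0.07, 0.0, -0.0]
force: [0.3, 0.2, 0.1]
width: 0.0376
finger_force: 60.1
time: 10.9
tool_pos: [0.5329, -0.1216, 0.0099]
ee_rot: [0.998, 0.07, 0.0, 0.0]
force: [-1.1, 0.2, 4.9]
width: 0.0372
finger_force: 60.3
```

The ball touches at z = 0.0099, as expected. I'll release it, raise the arm and look.

```bash
python3 -m handwheel '[[[0.48,0,0,0,0],[0.52,0,0,0,0],[0.6,0,0,0,0],[0.7,0,0,0,0],[0.7,0,0,0,0]]]'; python3 -m handwheel '[[[0.7,0,0,0,0],[0.7,0,0,-3,0],[0.7,0,0,-10,0],[0.7,0,0,-20,0],[0.7,0,0,-25,0]]]'>/dev/null;python3 -m handwheel '[[[0.7,0,0,-30,0],[0.7,0,0,-30,0],[0.7,0,0,-30,0],[0.7,-10,0,-30,0],[0.7,-20,0,0,0]]]'>/dev/null;python3 -m handwheel '[[[1,-20,0,0,0],[1,-20,0,0,0],[1,0,0,0,0],[1,0,0,0,0],[1,0,0,0,0]]]'; python3 - <<'E'
from h import *
f=grab('wrist','w4'); a=np.radians(8); c=np.array([.5732,-.1169,0])
print(proj(f,[[.5316,-.1228,.0253],[.5316,-.1228,.0],c+[.0855*np.cos(a),.0855*np.sin(a),.08],c+[0,0,.07]]))
im=f['image'].astype(int); m=((im[...,2]>90)&(im[...,1]<0.5*im[...,2])&(im[...,0]<.5*im[...,2])).astype(np.uint8)
n,l,S,C=cv2.connectedComponentsWithStats(m)
for i in range(1,n):
  if S[i,4]>15: print(C[i],S[i],onplane(f,C[i],.08)[0],onplane(f,C[i],.0253)[0])
E
```

```text
time: 11.4
tool_pos: [0.5332, -0.1215, 0.0096]
ee_rot: [0.998, 0.07, 0.0, 0.0]
force: [1.9, 0.1, -0.2]
width: 0.0599
finger_force: 0.0
time: 12.9
tool_pos: [0.464, -0.1313, 0.188]
ee_rot: [0.998, 0.07, 0.0, 0.0]
force: [-0.6, 0.6, -0.1]
width: 0.0853
finger_force: 0.0
[[256.66640691 107.99747442]
 [256.46941678 107.32682666]
 [257.76206383 -66.31801857]
 [257.22810884  57.91607407]]
[216.5075818   39.91939346] [ 197   18   40   45 1253] [ 0.58071863 -0.08306645  0.08      ] [ 0.58961727 -0.07525382  0.0253    ]
[291.85179283  40.01513944] [ 272   18   41   44 1255] [ 0.58904523 -0.14227544  0.08      ] [ 0.59975683 -0.14735442  0.0253    ]
```

View pics/w4.png

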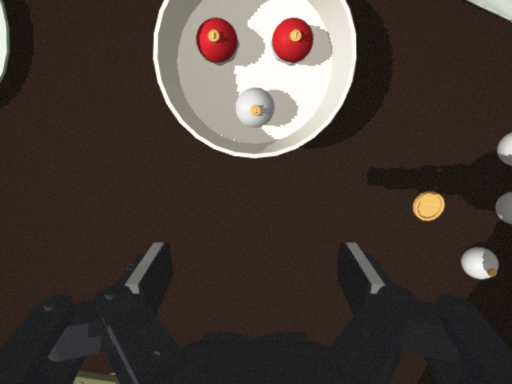

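The bauble sits in the nest at (255,107), as predicted, and both red ones are in place. Now I go over the tray for a close look, and take the drum fit from w3.

```bash
python3 go.py 0.50 0.23 0.188 -3.8; python3 - <<'E'
from h import *
f=grab('wrist'); im=cv2.imread('pics/w3.png'); T=f['T'].copy()
sh=np.array([.5300,-.1220,.1295])-manip.read_state()['tool_pos']; T[:3,3]-=T[:3,:3]@sh; f['T']=T
i=im.astype(int); m=((i[...,2]>90)&(i[...,1]<0.5*i[...,2])&(i[...,0]<.5*i[...,2])).astype(np.uint8)
n,l,S,C=cv2.connectedComponentsWithStats(m)
for k in range(1,n):
  if S[k,4]>15: print(C[k],onplane(f,C[k],.079)[0].round(4),onplane(f,C[k],.0253)[0].round(4))
g=((i.min(2)>100)*255).astype(np.uint8); g[240:]=0; g[:,:130]=0; g[:,385:]=0
c=max(cv2.findContours(g,0,cv2.CHAIN_APPROX_NONE)[0],key=cv2.contourArea); P=onplane(f,cv2.convexHull(c).reshape(-1,2),.07)[:,:2]; P=P[P[:,0]>.50]
q=np.linalg.lstsq(np.c_[2*P,np.ones(len(P))],(P**2).sum(1),rcond=None)[0]; r=np.sqrt(q[2]+q[:2]@q[:2]); print('rim',q[:2],r,len(P),np.abs(np.hypot(*(P-q[:2]).T)-r).max())
E
```

```text
t 12.95 pos [ 0.464  -0.1312  0.1878] az 8.05 w 0.0856 ff 0.0 F [-0.  -0.3 -0.4] j [-0.39 -0.23  2.06  0.    1.31  1.04]
shift [ 8.620e+01 -3.526e+02 -2.000e-01] turn 11.9
[253.24137931   8.10837438] [ 0.658  -0.1018  0.079 ] [ 0.6724 -0.0996  0.0253]
[207.90023566 113.03063629] [ 0.5931 -0.0811  0.079 ] [ 0.5896 -0.0732  0.0253]
[296.82349081 112.40551181] [ 0.6016 -0.1384  0.079 ] [ 0.6004 -0.1464  0.0253]
rim [ 0.57379978 -0.11448259] 0.08530840685100081 58 0.0006437657978321243
```

```bash
python3 -m handwheel '[[[1,5,-15,0,2],[1,2,-30,0,2],[1,-1,-35,0,2],[1,-2,-35,0,2],[1,-3,-35,0,2]]]'; python3 -m handwheel '[[[1,-3,-35,0,1.8],[1,-3,-35,0,0],[1,-3,-35,0,0],[1,0,-35,0,0],[1,0,-30,0,0]]]';  python3 go.py 0.50 0.23 0.188 -3.8
```

```text
time: 13.5
tool_pos: [0.4555, 0.0205, 0.1875]
ee_rot: [1.0, -0.018, -0.0, -0.0]
force: [0.5, -1.2, -0.1]
width: 0.086
finger_force: 0.0
time: 14.0
tool_pos: [0.4566, 0.1914, 0.1875]
ee_rot: [0.999, -0.032, -0.0, -0.0]
force: [0.0, -0.3, 0.8]
width: 0.0852
finger_force: 0.0
t 14.0 pos [0.4566 0.1914 0.1875] az -3.7 w 0.0852 ff 0.0 F [ 0.  -0.3  0.8] j [ 0.29 -0.19  2.03  0.    1.3   1.92]
shift [ 40.9 -41.4  -0.5] turn 0.1
```

```bash
python3 -m handwheel '[[[1,10,-12,0,0],[1,15,-15,0,0],[1,16,-14,0,0],[1,0,0,0,0],[1,0,0,0,0]]]' >/dev/null;  python3 -m handwheel '[[[1,0,0,0,0],[1,0,0,0,0],[1,0,0,0,0],[1,0,0,0,0],[1,0,0,0,0]]]' >/dev/null; python3 go.py; python3 - <<'E'
from h import *
f=grab('wrist','w5'); i=f['image'].astype(int); m=((i[...,2]>90)&(i[...,1]<0.5*i[...,2])&(i[...,0]<.5*i[...,2])).astype(np.uint8)
n,l,S,C=cv2.connectedComponentsWithStats(m); 
for k in range(1,n):
  if S[k,4]>15: print(C[k],S[k,4],onplane(f,C[k],.018)[0].round(4))
print(proj(f,[[.572,.2296,.018],[.572,.2296,.047]]))
E
```

```text
t 15.0 pos [0.5    0.2273 0.1877] az -3.78 w 0.0854 ff 0.0 F [-0.5 -0.5  0.2] j [ 0.33 -0.07  1.92 -0.    1.29  1.97]
[230.93975904  13.84337349] 166 [0.6578 0.2408 0.018 ]
[257.52941176  14.14438503] 187 [0.6558 0.2152 0.018 ]
[[248.75030684 103.97384209]
 [248.19796216 104.46863179]]
```

View pics/w5.png

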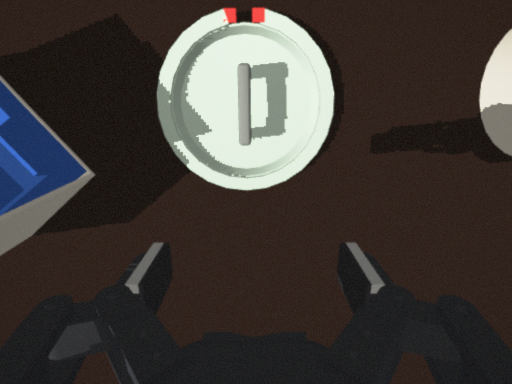

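The tray is centred near (245,99), the bar runs from (244,65) to (244,145), and the notch cheeks are at (231,14) and (258,14). I'll fit the circle and the bar.

```bash
python3 - <<'E'
from h import *
f=grab('wrist'); i=f['image'].astype(int)
g=((i.max(2)>80)*255).astype(np.uint8); g[200:]=0; g[:,:145]=0; g[:,345:]=0
c=max(cv2.findContours(g,0,cv2.CHAIN_APPROX_NONE)[0],key=cv2.contourArea); P=onplane(f,cv2.convexHull(c).reshape(-1,2),.017)[:,:2]
q=np.linalg.lstsq(np.c_[2*P,np.ones(len(P))],(P**2).sum(1),rcond=None)[0]; r=np.sqrt(q[2]+q[:2]@q[:2]); print('flange',q[:2],r,np.abs(np.hypot(*(P-q[:2]).T)-r).max())
n=np.array([.6568,.228])-q[:2]; print('notch az',np.degrees(np.arctan2(n[1],n[0])),np.hypot(*n))
m=(i.max(2)<170)&(i.max(2)>90)
m[:, :236]=0; m[:,252:]=0; m[:62]=0; m[148:]=0
nn,l,S,C=cv2.connectedComponentsWithStats(m.astype(np.uint8)); k=1+S[1:,4].argmax(); print(C[k],S[k])
e=[]
for v in range(70,141,5):
  x=np.where(l[v]==k)[0]; e.append([(x.min()+x.max())/2,v]); 
B=onplane(f,e,.046); p=np.polyfit(B[:,0],B[:,1],1); print('bar az',np.degrees(np.arctan(p[0])),'mid',onplane(f,C[k],.046)[0])
E
python3 go.py .574 .232 .13 -4
```

```text
flange [0.57137699 0.23360779] 0.09348606237345997 0.0009361127617997789
notch az -3.755924107040004 0.08560688079690551
[246.32661871 102.68345324] [239  63  13  82 695]
bar az -3.5253849338691587 mid [0.57376015 0.2313207  0.046     ]
t 15.1 pos [0.5    0.2274 0.1876] az -3.77 w 0.0852 ff 0.0 F [ 1.2 -0.4  0. ] j [ 0.33 -0.07  1.92  0.    1.29  1.97]
shift [73.5 -9.5 57.7] turn 0.2
```

```bash
python3 -m handwheel '[[[0.6,12,-2,10,0],[0.6,18,-3,15,0],[0.6,18,-3,15,0],[0.6,15,-2,12,0],[0.6,8.5,-0.5,6,0]]]' >/dev/null;  python3 -m handwheel '[[[0.6,0,0,0,0],[0.6,0,0,0,0],[0.6,0,0,0,0],[0.6,0,0,0,0],[0.6,0,0,0,0]]]' >/dev/null; python3 go.py .572 .233 .021 -3.7; python3 - <<'E'
from h import *
f=grab('wrist','w6'); print(proj(f,[[.572,.233,.047],[.610,.2305,.047]]))
E
```

```text
t 16.1 pos [0.572  0.2334 0.1303] az -3.75 w 0.0509 ff 0.0 F [ 0.3 -0.2 -0.7] j [0.3  0.14 1.81 0.   1.19 1.94]
shift [-1.000e-01  4.000e-01  1.093e+02] turn -0.1
[[256.32779785 195.80618601]
 [256.45520962 150.05014668]]
```

View pics/w6.png

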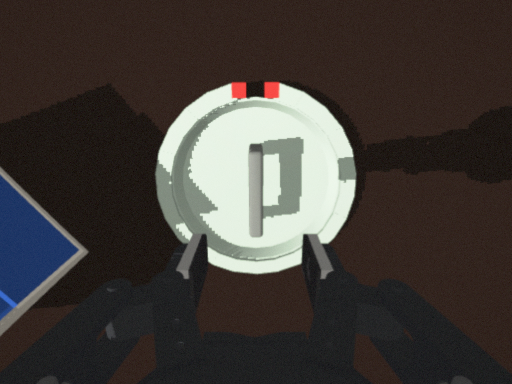

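The bar is centred at x 256 between the fingers, running from row 144 to 237. I'll shift 2 mm forward, descend and grip.

```bash
python3 -m handwheel '[[[0.6,2,0,15,0],[0.6,0,0,25,0],[0.6,0,0,25,0],[0.6,0,0,20,0],[0.6,0,0,12,0]]]' >/dev/null;  python3 -m handwheel '[[[0.6,0,0,8,0],[0.6,0,0,4,0],[0.6,0,0,0,0],[0.6,0,0,0,0],[0.6,0,0,0,0]]]'; python3 go.py; python3 -m handwheel '[[[0,0,0,0,0],[0,0,0,0,0],[0,0,0,0,0],[0,0,0,0,0],[0,0,0,0,0]]]'; python3 -m handwheel '[[[0,0,0,0,0],[0,0,0,0,0],[0,0,0,0,0],[0,0,0,0,0],[0,0,0,0,0]]]'; python3 go.py
```

```text
time: 17.15
tool_pos: [0.5749, 0.2334, 0.0217]
ee_rot: [0.999, -0.033, 0.001, -0.0]
force: [-0.1, 0.9, 0.7]
width: 0.0511
finger_force: 0.0
t 17.15 pos [0.5749 0.2334 0.0217] az -3.76 w 0.0511 ff 0.0 F [-0.1  0.9  0.7] j [ 0.3   0.27  1.86 -0.    1.01  1.94]
time: 17.65
tool_pos: [0.5744, 0.2332, 0.021]
ee_rot: [0.999, -0.033, 0.0, -0.0]
force: [0.1, -0.8, 2.7]
width: 0.0109
finger_force: 60.0
time: 18.15
tool_pos: [0.5744, 0.2333, 0.021]
ee_rot: [0.999, -0.033, 0.0, -0.0]
force: [0.1, -0.4, 5.9]
width: 0.011
finger_force: 60.3
t 18.15 pos [0.5744 0.2333 0.021 ] az -3.77 w 0.011 ff 60.27 F [ 0.1 -0.4  5.9] j [0.3  0.27 1.86 0.   1.01 1.94]
```

```bash
python3 -m handwheel '[[[0,0,0,-4,0],[0,0,0,-10,0],[0,0,0,-20,0],[0,0,0,-25,0],[0,0,0,-25,0]]]' >/dev/null;  python3 -m handwheel '[[[0,0,0,-25,0],[0,0,0,-15,0],[0,0,0,-6,0],[0,0,0,0,0],[0,0,0,0,0]]]'; python3 go.py .5738 -.1145 .15 8.3; python3 - <<'E'
from h import *
f=grab('wrist','w7'); i=f['image'].astype(int); s=manip.read_state(); p=s['tool_pos']; zf=p[2]-.021+.018
m=((i[...,2]>90)&(i[...,1]<0.5*i[...,2])&(i[...,0]<.5*i[...,2])).astype(np.uint8)
n,l,S,C=cv2.connectedComponentsWithStats(m); N=[]
for k in range(1,n):
  if S[k,4]>30: w=onplane(f,C[k],zf)[0]; N.append(w); print(C[k],S[k,4],w.round(4))
N=np.mean(N,0); d=N[:2]-p[:2]; print('notch from TCP',np.hypot(*d),np.degrees(np.arctan2(d[1],d[0])))
Rm=R.from_quat(s['ee_rot']).as_matrix(); print(((N-p)@Rm).round(4))
E
```

```text
time: 19.15
tool_pos: [0.5732, 0.2328, 0.1489]
ee_rot: [0.999, -0.033, -0.001, 0.0]
force: [-0.8, 0.4, -2.6]
width: 0.0111
finger_force: 59.3
t 19.15 pos [0.5732 0.2328 0.1489] az -3.77 w 0.0111 ff 59.35 F [-0.8  0.4 -2.6] j [ 0.3   0.12  1.8  -0.    1.23  1.94]
shift [ 23.4 346.5  -0.8] turn -12.1
[282.36723164  87.09322034] 708 [0.6544 0.2153 0.1456]
[227.67741935  86.39898132] 589 [0.6564 0.2415 0.1456]
notch from TCP 0.08247724179086023 -3.0608885234749588
[ 0.0825 -0.001   0.0028]
```

View pics/w7.png

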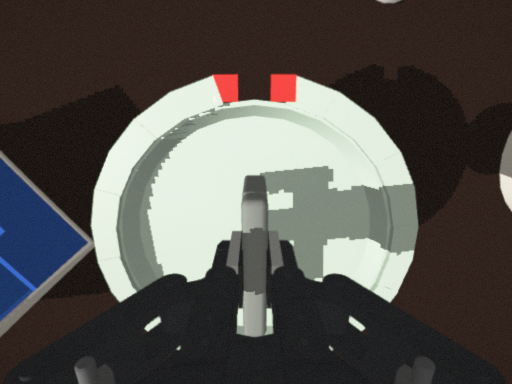

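The tray is held level, with the notch cheeks at (228,86) and (282,87). Its centre lies about 2 mm behind the TCP. Next I turn it and carry it over the drum.

```bash
python3 -m handwheel '[[[0,0,0,0,-2],[0,0,0,0,-3],[0,0,0,0,-3],[0,0,0,0,-2.6],[0,0,0,0,-1.5]]]' >/dev/null; python3 go.py .5758 -.1142 .15 8.3
```

```text
t 19.7 pos [0.5733 0.2329 0.1488] az 8.41 w 0.011 ff 59.27 F [ 0.5  0.  -2.4] j [0.3  0.12 1.8  0.   1.23 1.72]
shift [-48.3 343.7  -0.9] turn 0.1
```

```bash
python3 -m handwheel '[[[0,-1,8,0,0],[0,-2,16,0,0],[0,-3,24,0,0],[0,-4,30,0,0],[0,-5,32,0,0]]]' >/dev/null; python3 -m handwheel '[[[0,-5,32,0,0],[0,-5,32,0,0],[0,-5,32,0,0],[0,-5,32,0,0],[0,-4,32,0,0]]]' >/dev/null;  python3 -m handwheel '[[[0,-4,28,0,0],[0,-3,22,0,0],[0,-2,14,0,0],[0,-1,7,0,0],[0,0,2,0,0]]]' >/dev/null; python3 -m handwheel '[[[0,0,0,0,0],[0,0,0,0,0],[0,0,0,0,0],[0,0,0,0,0],[0,0,0,0,0]]]' >/dev/null; python3 go.py .5758 -.1142 .10 8.3;  python3 - <<'E'
from h import *
f=grab('top'); i=f['image'].astype(int); m=((i[...,2]>90)&(i[...,1]<0.5*i[...,2])&(i[...,0]<.5*i[...,2])).astype(np.uint8)
n,l,S,C=cv2.connectedComponentsWithStats(m)
for k in range(1,n):
  if S[k,4]>2 and 250<C[k][0]<340: print(C[k],S[k,4],onplane(f,C[k],.146)[0].round(4),onplane(f,C[k],.078)[0].round(4))
E
```

```text
t 21.7 pos [ 0.5754 -0.1129  0.1505] az 8.37 w 0.0112 ff 59.3 F [-0.1 -0.4 -2.1] j [-0.29  0.05  1.87  0.    1.22  1.14]
shift [ 0.2  1.3 50.5] turn 0.1
```

```bash
python3 -m handwheel '[[[0,0,1,8,0],[0,0,0,14,0],[0,0,0,12,0],[0,0,0,8,0],[0,0,0,4,0]]]' ; python3 -m handwheel '[[[0,0,0,0,0],[0,0,0,0,0],[0,0,0,0,0],[0,0,0,0,0],[0,0,0,0,0]]]' >/dev/null; python3 go.py .5758 -.1142 .077 8.3;  python3 - <<'E'
from h import *
s=grab('side'); u,v=proj(s,[[.6,-.115,.07]])[0].astype(int); c=s['image'][v-50:v+50,u-60:u+60]
w=grab('wrist')['image']
cv2.imwrite('pics/c2.png',np.hstack([cv2.resize(c,(480,400),interpolation=cv2.INTER_CUBIC),cv2.resize(w[40:240,130:280],(300,400))]))
E
```

```text
time: 22.25
tool_pos: [0.5744, -0.1141, 0.1023]
ee_rot: [0.997, 0.073, -0.001, -0.001]
force: [0.8, 0.1, -1.6]
width: 0.0111
finger_force: 59.3
t 22.75 pos [ 0.5758 -0.1144  0.105 ] az 8.33 w 0.0108 ff 59.31 F [-0.7  0.2 -2. ] j [-0.29  0.1   1.9   0.    1.14  1.14]
shift [ 0.  -0.2 28. ] turn 0.0
```

View pics/c2.png

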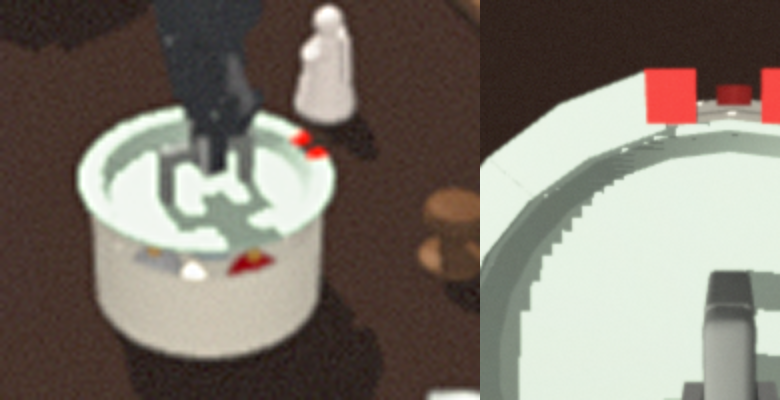

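Through the notch (right inset), the key is at x 717–752 between the cheeks at 697 and 762, so it is centred to about 1 mm. I'll make a small correction and lower gently.

```bash
python3 -m handwheel '[[[0,0,0.4,4,0.5],[0,0,0,4,0],[0,0,0,4,0],[0,0,0,3,0],[0,0,0,0,0]]]' ; python3 -m handwheel '[[[0,0,0,3,0],[0,0,0,2,0],[0,0,0,2,0],[0,0,0,1,0],[0,0,0,0,0]]]'; python3 go.py .5758 -.1142 .077 8.3
```

```text
time: 23.35
tool_pos: [0.575, -0.1146, 0.0885]
ee_rot: [0.998, 0.068, -0.001, -0.0]
force: [-0.2, 1.0, -2.0]
width: 0.0109
finger_force: 59.3
time: 23.85
tool_pos: [0.5754, -0.1147, 0.0813]
ee_rot: [0.998, 0.068, -0.0, -0.0]
force: [0.4, 0.0, -1.7]
width: 0.0109
finger_force: 59.3
t 23.85 pos [ 0.5754 -0.1147  0.0813] az 7.84 w 0.0109 ff 59.31 F [ 0.4  0.  -1.7] j [-0.29  0.13  1.91 -0.    1.1   1.15]
shift [ 0.5 -0.4  4.3] turn -0.5
```

```bash
python3 -m handwheel '[[[0,0,0,1,0],[0,0,0,1,0],[0,0,0,0.5,0],[0,0,0,0,0],[0,0,0,0,0]]]' ; python3 -m handwheel '[[[0,0,0,0.5,0],[0,0,0,0.5,0],[0,0,0,0,0],[0,0,0,0,0],[0,0,0,0,0]]]'; python3 go.py
```

```text
time: 24.35
tool_pos: [0.5756, -0.1147, 0.079]
ee_rot: [0.998, 0.068, 0.0, 0.0]
force: [0.1, -0.0, -1.0]
width: 0.0108
finger_force: 59.3
time: 24.85
tool_pos: [0.5755, -0.1148, 0.078]
ee_rot: [0.998, 0.068, 0.0, 0.0]
force: [0.1, 0.4, -1.7]
width: 0.011
finger_force: 59.3
t 24.85 pos [ 0.5755 -0.1148  0.078 ] az 7.83 w 0.011 ff 59.31 F [ 0.1  0.4 -1.7] j [-0.29  0.13  1.92 -0.    1.1   1.15]
```

```bash
python3 -m handwheel '[[[0,0,0,0.5,0],[0,0,0,0,0],[0,0,0,0.5,0],[0,0,0,0,0],[0,0,0,0,0]]]' ; python3 -m handwheel '[[[0,0,0,0.4,0],[0,0,0,0,0],[0,0,0,0,0],[0,0,0,0,0],[0,0,0,0,0]]]'; python3 go.py
```

```text
time: 25.35
tool_pos: [0.5756, -0.1148, 0.077]
ee_rot: [0.998, 0.068, 0.0, 0.0]
force: [-0.2, 0.3, -2.6]
width: 0.0111
finger_force: 59.3
time: 25.85
tool_pos: [0.5756, -0.1148, 0.077]
ee_rot: [0.998, 0.068, 0.0, 0.0]
force: [-3.2, 1.0, 3.2]
width: 0.0109
finger_force: 59.9
t 25.85 pos [ 0.5756 -0.1148  0.077 ] az 7.83 w 0.0109 ff 59.93 F [-3.2  1.   3.2] j [-0.29  0.13  1.92  0.    1.09  1.15]
```

Contact comes at z = 0.077, exactly the seated height. I'll release, back up and look.

```bash
python3 -m handwheel '[[[0.1,0,0,0,0],[0.2,0,0,0,0],[0.4,0,0,0,0],[0.6,0,0,0,0],[0.6,0,0,0,0]]]' ; python3 -m handwheel '[[[0.6,0,0,-4,0],[0.6,0,0,-12,0],[0.6,0,0,-25,0],[0.6,0,0,-30,0],[0.6,-10,0,-30,0]]]'>/dev/null; python3 -m handwheel '[[[0.6,-25,0,-10,0],[0.6,-20,0,0,0],[0.6,0,0,0,0],[0.6,0,0,0,0],[0.6,0,0,0,0]]]'; python3 - <<'E'
from h import *
s=grab('side'); u,v=proj(s,[[.6,-.115,.07]])[0].astype(int); c=s['image'][v-50:v+50,u-60:u+60]
f=grab('wrist'); w=f['image']; 
cv2.imwrite('pics/c3.png',np.hstack([cv2.resize(c,(400,333),interpolation=cv2.INTER_CUBIC),cv2.resize(w,(400,300))[:,:].copy() if 0 else cv2.copyMakeBorder(cv2.resize(w,(400,300)),0,33,0,0,cv2.BORDER_CONSTANT)]))
E
```

```text
time: 26.35
tool_pos: [0.5756, -0.1148, 0.0765]
ee_rot: [0.998, 0.068, 0.0, 0.0]
force: [0.4, 0.5, -0.1]
width: 0.0515
finger_force: 0.0
time: 27.35
tool_pos: [0.5216, -0.1222, 0.1879]
ee_rot: [0.998, 0.068, 0.0, 0.0]
force: [0.1, 0.1, -0.4]
width: 0.0513
finger_force: 0.0
```

View pics/c3.png

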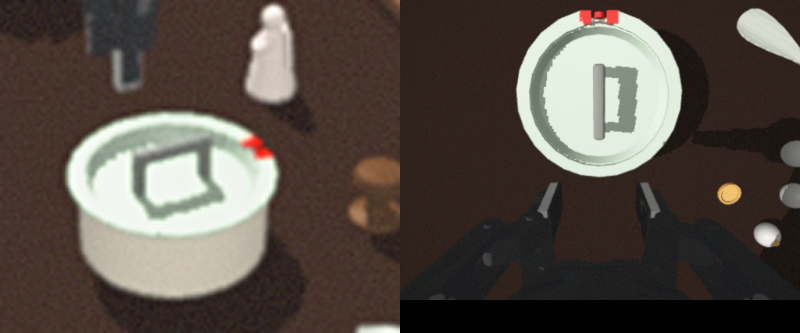

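The tray sits flush on the drum with the key up through the notch (side inset at (257,148), wrist inset at (599,16)). The gripper is clear of everything, so I'll hand in.

```bash
python3 -c "
from station import manip; print(manip.job_done())"
```

```text
the job is handed in; nothing more can be done
None
```

The silver bauble is in the empty nest and the tray sits flush on the drum with the key up through its notch. Everything is released, and the job was handed in at about 27 s; no verdict came back.

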